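# Lock the labeller's turntable and hold a new label roll home on its splined drive

### The job

Load the new label roll into the bench labeller. First slide the spindle-lock bolt fully into the keeper on the turntable's rim so the turntable cannot turn; then lift the label roll on its hub out of its rest by the grip bar, set its splined stem into the socket of the turntable, turn it until the splines mesh, and push it fully home, flange flat on the turntable, against the ejector spring. Finish while still holding the hub pressed down in the gripper, so that I can tighten the clamp screw; leave the bolt locked, and do not push the other things on the table about.

Things in the scene. Friction and masses are not known exactly. Their poses are not given: they have to be found in the camera images.
- labeller: Bench labeller, fixed: grey base plate 118 (x) x 266 (y) x 18 mm with a round aluminium turntable (92 mm dia., top at 58 mm). Origin: on the table under the turntable's axis, z up. White motor housing (71 mm high) at y 61 to 117 mm, lock bolt on the -y side, two thin guide rollers 88 mm tall at x = 48 mm, y = -52 and 48 mm.
- lock_bolt (a joint): Slide of the spindle-lock bolt (10 mm steel rod in two staples), in m: 0 drawn back, growing as the bolt moves along the labeller's +y into the keeper on the turntable's rim; 0.024 is the stop, fully in. Starts at 0 to 0.006. Slides stiffly (about 2 N), stays where left. The keeper's flared mouth centres the turntable as the bolt enters.
- bolt_knob (a point): On the axis of the bolt's knob, 62 mm above the table; moves with the bolt. The knob is an upright ribbed black grip, 14 mm dia., 38 to 74 mm above the table. The staples before and behind it are 23 mm wide and 42 mm high (keep above that). Axes parallel to the labeller's.
- socket (a point): Centre of the socket's mouth: on the turntable's axis, in the plane of its top, 58 mm above the table; its axes turn with the turntable (z up). 39 mm bore with six teeth that begin 3 mm down and leave a 24 mm core; the six slots between the teeth, 9 mm wide, lie at 0, 60, 120... degrees from the point's x.
- turntable (a joint): Angle of the turntable on the labeller, rad: 0 when the keeper faces the bolt, growing counterclockwise from above. Starts within 0.07 of 0 and turns freely; locked by the bolt it lies within 0.04 of 0.
- ejector (a joint): Travel of the spring plunger in the middle of the socket, in m: 0 when free (its top 14 mm below the turntable's top), growing as it is pressed down; 0.014 when the hub is fully home. It pushes back with 5 N at first touch and 9 N at home, so that a hub that is let go rises again.
- label_hub: The loose label roll on its hub, 0.15 to 0.31 kg. Origin: centre of the underside of the flange, z up. Above it: flange 80 mm dia. x 4 mm, white roll 76 mm dia. up to 34 mm, cap 39 mm dia. up to 38 mm, then the grip bar (see hub_grip); below it the splined stem (see hub_stem). Fully home, the flange lies on the turntable's top.
- hub_grip (a point): Middle of the grip bar, 57 mm above the hub's origin. The upright bar is 46 mm long (hub's x), 12 mm thick (hub's y), and stands from 38 to 71 mm above the origin. Axes as the hub's.
- hub_stem (a point): Tip of the stem, 28 mm below the hub's origin, axes as the hub's. Steel stem: six splines 7 mm wide, 36 mm over opposite ones, 22 mm long from the flange down, at 0, 60, 120... degrees from the hub's x (any of the six positions fits; about 4 degrees and 1 mm of play); below them a round pilot nose, 22 mm dia. with tapered tip.
- hub_rest: Fixed round plastic rest, 82 mm dia. x 34 mm high, with a 44 mm bore, in which the hub's stem hangs loosely; the hub's flange lies on its rim. Origin: centre of the underside.
- screwdriver: Bystander: small screwdriver lying on the table, 155 mm long.
- parts_jar: Bystander: round pot with a screw lid, 47 mm dia. x 55 mm.
- kraft: Bystander: roll of brown packing tape lying flat, 108 mm dia. x 48 mm.

How it is judged:
On the way, in this order (a step that is already met when the one before it is completed fails the run):
1. the spindle-lock bolt is fully in its keeper (value of joint lock_bolt above 0.021 m), for 0.2 s.
2. the label hub is lifted clear of its rest (z of label_hub in the frame of hub_rest above 0.064 m and contact force between the fingers and label_hub above 1 N), for 0.1 s.
3. the splines are meshed and the hub is pushed home (z of label_hub in the frame of socket below 0.0025 m and horizontal distance between label_hub and socket below 0.004 m and value of joint lock_bolt above 0.021 m), for 0.1 s.
At the end, for the whole second after the job is handed in: Bolt in its keeper (over 21 of 24 mm); hub upright in the socket, splines meshed, flange within 2.5 mm of the turntable's top and 4 mm of its axis, ejector pressed at least 11 mm; hub at rest with the gripper's fingers still on it (over 2 N) (all of step 3 and z of label_hub in the frame of socket above -0.003 m and angle between label_hub's own z axis and vertical below 0.06 rad and value of joint ejector above 0.011 m and linear speed of label_hub below 0.02 m/s and contact force between the fingers and label_hub above 2 N); the arm keeps its last pose, push and grip.
It fails at once if a bystander is pushed more than 3 cm or knocked over (distance of any of screwdriver, parts_jar, kraft from where it was at the start of the episode above 0.03 m or angle between parts_jar's own z axis and vertical above 0.6 rad).
It also fails if it takes over 48 s, if anything falls off the work surface, if the arm or the gripper's body presses on something with over 40 N, if the wrist force passes 120 N, or if a joint passes its speed limit or range.

### The arm

A 7-joint arm with a two-finger parallel gripper is mounted at the origin on the work surface; the furniture and walls round the work are solid. World frame = base frame: x ahead of the robot, y to its left, z up, the work surface at z = 0. Lengths are in m, angles in rad, forces in N, time in s.
With the tool pointing down it reaches from about 0.425 to 0.925 m from the base axis. Payload 6.8 kg.
Tool frame: the origin (TCP) lies at the very end of the fingers, on their centre line; the grasp point (between the pads) lies 19 mm behind it; z points along the fingers, y is the line along which they close (so a half turn about z gives the same grasp; the last joint's range is limited). The gripper opens to 85 mm and grips with 20 to 120 N. Pads are 22 mm wide; open, the fingers measure 114 mm over their backs; the gripper's body (76 mm by 85 mm) begins 54 mm behind the grasp point. The pads swing forward as they close: fully open they stand 13 mm farther back than shut.
Start: joints at [-1.439, 0.477, 0.022, 1.555, -0.011, 1.109, -0.083], TCP at [0.16, 0.656, 0.231] pointing down, gripper open.
Joint ranges: [-2.96, 2.96], [-0.34, 2.1], [-1.41, 1.46], [0.24, 2.44], [-1.37, 4.51], [0.17, 1.92], [-2.96, 2.96]. Speed limits (rad/s): [2.39, 2.39, 3.14, 3.14, 3.14, 3.14, 3.14].

### API

Orientations are given as a unit quaternion [w, x, y, z].
In Python, from station import get_obs, read_camera, hand_in gives the robot as it stands.
- The arm moves only by the tool arm_command, never from a script. Its argument "commands" is one flat list of numbers, 7 for each row, row after row: the shift along the tool's x, y, z in m, then the turn, a rotation vector about the tool's x, y, z in degrees, then the opening, from 0 (shut) to 1 (fully open). In form: [tx, ty, tz, rx, ry, rz, fingers, tx, ty, tz, rx, ry, rz, fingers, ...]. A call has 1 to 8 rows; each row is the pose to reach, as a shift and turn from the pose commanded when the call began, along the tool's axes at that moment; what a row does not reach only later rows make up. A row lasts 1/10 s, in which the tool goes at most 50 mm and 8.59 degrees, less where a joint would pass 70% of its speed; a pose out of reach is approached as far as the arm can. A call with a gripper value outside its range is refused whole. The fingers move at their own pace and stop on an object; "force" is the grip in N (left out, the last holds). Time passes only in rows, so rows that repeat a pose let the fingers close. It gives the time, the measured TCP pose, the force, the opening and the grip force at its end, in the units of the state.
- get_obs(): the state, without advancing time (a new reading comes with each control period).
- read_camera(name): name is "scene" or "top" or "wrist"; returns a dict with "img" (400x640x3 uint8, red, green, blue), "camera_matrix" (3x3 intrinsics, pixels), "k1" (the pictures are not rectified: a ray, as slopes to the right and down, at radius r is drawn at 1 + k1 r^2 times it, then the intrinsics apply), "pose" (4x4, takes a point from camera to world coordinates). Camera axes: x right, y down, z forward; pixel columns grow to the right and rows downward; lengths in m; the calibration is good to about 2 mm. A picture is of the moment at which its call begins. There is no depth.
- hand_in(): hands the job in; it is judged then, once.
The state is a dict: "t": time; "q": joint angles; "joint_vel": joint speeds; "joint_torque": joint torques, N m; "eef_pos": TCP position; "tool_rot": TCP orientation; "contact_force": force on the tool from outside, world axes, zero at the start; "torque": the same for the moment, N m; "gripper_width": opening from 0.0 (shut) to 1.0 (fully open); "grasp_force": force on a finger pad.
Only numpy, scipy, OpenCV 4.12 (cv2) and the standard library are available. Lean on these libraries where they do the work, as an engineer would, in place of code of your own. Each camera call takes 0.05 s, during which the arm holds its last target. There are 200 camera calls.

## Working session

There is one attempt and no reset: what is moved stays moved. The work goes in short steps, Python scripts to look and compute and a tool call to move; the robot and the scene stay as the last step left them, time stands still between calls to the robot, and variables do not carry over. Pictures are saved under pics/ and viewed, at most 10 in all, crops included, and the job is handed in when it is done.

Besides the shell and the picture viewer there is one more tool, called after "Request:" in YAML: its name, and indented under it one key for each argument. arm_command: Moves the arm, as the interface text tells. Its arguments: {"type":"object","properties":{"commands":{"type":"array","items":{"type":"number"}},"force":{"type":"number"}},"required":["commands"]}

```bash
mkdir -p pics; ls
cat > h.py <<'E'
import numpy as np, cv2
from station import get_obs, read_camera, hand_in
from scipy.spatial.transform import Rotation as R
def shot(n,f):
    c=read_camera(n); cv2.imwrite('pics/'+f+'.png',c['img'][:,:,::-1]); np.savez('pics/'+f+'.npz',**c); return c
def load(f): return dict(np.load('pics/'+f+'.npz'))
def ray(c,u,v):
    K=c['camera_matrix']; d=np.array([(u-K[0,2])/K[0,0],(v-K[1,2])/K[1,1]]); s=d.copy()
    for _ in range(20): s=d/(1+float(c['k1'])*(s@s))
    P=c['pose']; return P[:3,3],P[:3,:3]@np.array([s[0],s[1],1])
def onz(c,u,v,z):
    o,d=ray(c,u,v); return o+d*(z-o[2])/d[2]
def proj(c,p):
    P=c['pose']; q=P[:3,:3].T@(np.array(p)-P[:3,3]); s=q[:2]/q[2]; s=s*(1+float(c['k1'])*(s@s)); K=c['camera_matrix']
    return K[0,0]*s[0]+K[0,2],K[1,1]*s[1]+K[1,2]
E
python3 - <<'E'
from h import *
for n in ('top','scene'):
    c=shot(n,n+'0'); print(n,c['camera_matrix'],c['k1'],c['pose'])
o=get_obs(); print(o)
E
```

```text
pics
top [[361.24285806   0.         316.70801753]
 [  0.         361.24285806 200.32802543]
 [  0.           0.           1.        ]] -0.015828580353520853 [[-0.02735904 -0.99713401  0.07053547  0.40317718]
 [-0.99954995  0.0264203  -0.01420764 -0.02796487]
 [ 0.01230335 -0.07089244 -0.99740809  0.91459085]
 [ 0.          0.          0.          1.        ]]
scene [[446.77690669   0.         318.21261397]
 [  0.         446.77690669 197.73541668]
 [  0.           0.           1.        ]] -0.08146651970163313 [[ 0.85986993 -0.22572841  0.45789779 -0.03640285]
 [-0.51044874 -0.39440227  0.76412625 -0.86773914]
 [ 0.00811092 -0.89078254 -0.45435744  0.58407484]
 [ 0.          0.          0.          1.        ]]
{'t': 0.1, 'q': array([-1.43909124,  0.47773188,  0.02233672,  1.55632447, -0.01150924,
        1.10930124, -0.0831149 ]), 'joint_vel': array([-0.00100479, -0.00223294, -0.00053202, -0.0006566 ,  0.00223712,
        0.00178176, -0.0016792 ]), 'joint_torque': array([ 3.60868893e-03, -5.97762644e+01,  1.61319997e+00, -2.81956565e+01,
        1.28133970e-02,  4.93273212e-03,  7.07604215e-06]), 'eef_pos': array([0.16020093, 0.6551767 , 0.23042501]), 'tool_rot': array([-4.39850968e-05,  1.19612152e-01,  9.92820358e-01, -8.17311094e-04]), 'contact_force': array([-0.92702522,  0.60582145, -0.22847404]), 'torque': array([ 0.03696948, -0.02189254, -0.01763172]), 'grasp_force': 0.0, 'gripper_width': 0.9976956976050737}
```

View pics/top0.png

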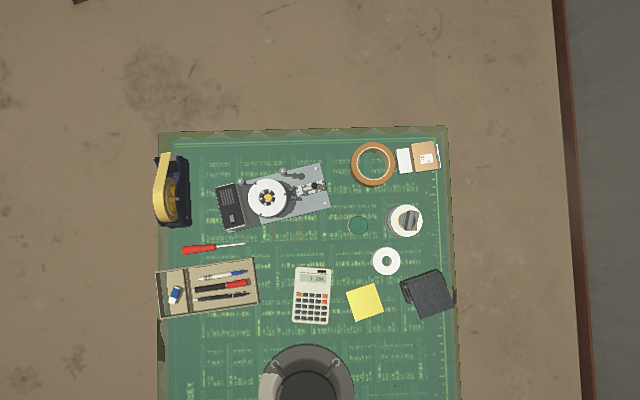

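View pics/scene0.png

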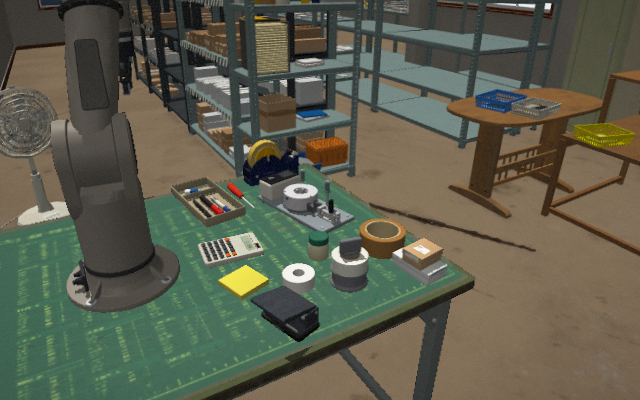

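Run:
```python
from h import *
a=cv2.imread('pics/top0.png'); b=cv2.imread('pics/scene0.png')
x=cv2.resize(a[135:265,205:440],(800,442),interpolation=cv2.INTER_CUBIC); cv2.imwrite('pics/c1.png',x)
x=cv2.resize(b[160:300,240:440],(800,560),interpolation=cv2.INTER_CUBIC); cv2.imwrite('pics/c2.png',x)
```

```text
(no output)
```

View pics/c1.png

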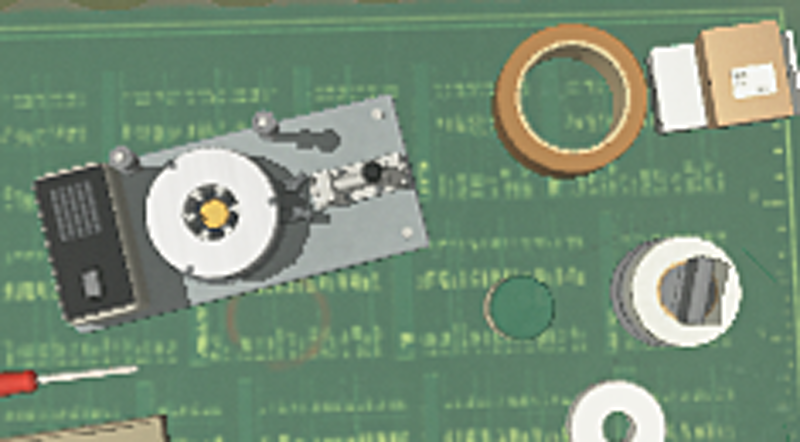

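View pics/c2.png

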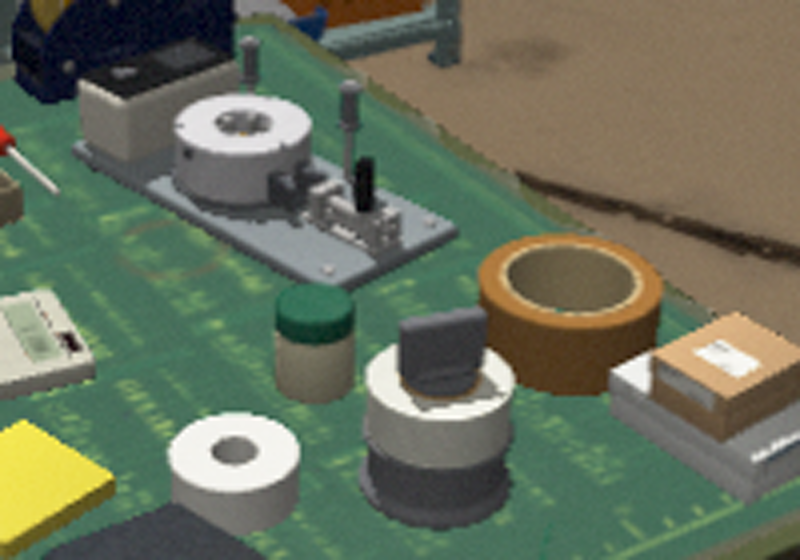

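Run:
```python
from h import *
c=load('top0'); f=lambda u,v:(205+u/3.404,135+v/3.404)
P=lambda u,v,z:onz(c,*f(u,v),z)
A=P(390,96,.018);B=P(428,243,.018);D=P(80,330,.018)
for n,v in (('x',A-B),('y',D-B)): print(n,np.linalg.norm(v),np.degrees(np.arctan2(v[1],v[0])))
img=c['img'].astype(int)
m=((img.min(2)>195)&(img.max(2)-img.min(2)<30)).astype(np.uint8)
def circ(x0,y0,x1,y1,z):
    s=np.zeros_like(m); s[y0:y1,x0:x1]=m[y0:y1,x0:x1]
    k=max(cv2.findContours(s,0,2)[0],key=cv2.contourArea); 
    e=cv2.fitEllipse(cv2.convexHull(k)); o=onz(c,*e[0],z); print(e,o,'dia',np.mean(e[1])/361*(0.9146-z)); return o
T=circ(240,170,292,222,.058); H=circ(385,200,425,240,.068)
print('A',A,'B',B,'knob',P(373,172,.074), 'jar',P(520,307,.055),'bartop c',P(695,290,.105))
print('rollers',P(264,121,.088),P(123,157,.088))
s=load('scene0'); 
for p in (T,H,P(373,172,.074)): print(proj(s,p))
```

```text
x 0.11188760880595788 12.76738269391283
y 0.2604371669339238 102.51073679406277
((266.4363098144531, 197.00567626953125), (37.61280059814453, 37.755611419677734), 175.23797607421875) [0.47482722 0.07900959 0.058     ] dia 0.08941908827488441
((406.2164306640625, 220.26446533203125), (31.23403549194336, 31.88239097595215), 143.0232696533203) [ 0.41052384 -0.24902665  0.068     ] dia 0.07400881807163481
A [ 0.55968201 -0.05046675  0.018     ] B [ 0.45056079 -0.07519317  0.018     ] knob [ 0.49745485 -0.03590387  0.074     ] jar [ 0.40213413 -0.13618955  0.055     ] bartop c [ 0.41017674 -0.24604598  0.105     ]
rollers [0.53252815 0.0370945  0.088     ] [0.51047514 0.13271537 0.088     ]
(np.float64(300.31435455422195), np.float64(190.20136319780514))
(np.float64(349.6583068524044), np.float64(253.887324837352))
(np.float64(330.3882138315914), np.float64(200.05836871411842))
```

```bash
cat >> h.py <<'E'
def plan(p,yaw,base=None):
    """shift & turn (tool frame) to world TCP p with tool pointing down and tool y at yaw (deg, mod 180)"""
    o=get_obs() if base is None else base
    w,x,y,z=o['tool_rot']; C=R.from_quat([x,y,z,w]); Cy=C.as_matrix()[:,1]
    cur=np.degrees(np.arctan2(Cy[1],Cy[0])); yaw=cur+(yaw-cur+90)%180-90; a=np.radians(yaw)
    ty=np.array([np.cos(a),np.sin(a),0]); tz=np.array([0,0,-1.]); M=np.c_[np.cross(ty,tz),ty,tz]
    print('at',np.round(o['eef_pos'],4),'yaw',round(cur,2),'shift',np.round(C.inv().apply(np.array(p)-o['eef_pos']),4),'turn',np.round((C.inv()*R.from_matrix(M)).as_rotvec(degrees=True),2))
E
python3 -c "
from h import *
plan([.45,.35,.28],45);plan([.45,-.03,.26],12.6)"
```

```text
at [0.1602 0.6552 0.2304] yaw 76.26 shift [-0.354  -0.2277 -0.0492] turn [-9.000e-02  3.000e-02  3.126e+01]
at [0.1602 0.6552 0.2304] yaw 76.26 shift [-0.4442 -0.5968 -0.0286] turn [-8.000e-02  6.000e-02  6.366e+01]
```

Request:
arm_command:
  commands: [-0.354,-0.228,-0.049,0,0,31,0.5,-0.354,-0.228,-0.049,0,0,31,0.5,-0.354,-0.228,-0.049,0,0,31,0.5,-0.354,-0.228,-0.049,0,0,31,0.5,-0.354,-0.228,-0.049,0,0,31,0.5,-0.354,-0.228,-0.049,0,0,31,0.5,-0.444,-0.597,-0.029,-0.1,0,63.7,0.4,-0.444,-0.597,-0.029,-0.1,0,63.7,0.4]
  force: 40

```text
t: 0.9
eef_pos: [0.3839, 0.3388, 0.2645]
tool_rot: [0.0, 0.518, 0.856, 0.0]
contact_force: [1.0, -0.7, 0.5]
gripper_width: 0.401
grasp_force: 0.0
```

```bash
python3 -c "
from h import *
plan([.45,-.03,.26],12.6)"
```

```text
at [0.3839 0.3388 0.2645] yaw 27.66 shift [-0.3573 -0.1127  0.0044] turn [ 4.000e-02 -1.000e-02  1.506e+01]
```

Request:
arm_command:
  commands: [-0.357,-0.113,0.004,0,0,15,0.4,-0.357,-0.113,0.004,0,0,15,0.4,-0.357,-0.113,0.004,0,0,15,0.4,-0.357,-0.113,0.004,0,0,15,0.4,-0.357,-0.113,0.004,0,0,15,0.4,-0.357,-0.113,0.004,0,0,15,0.4,-0.357,-0.113,0.004,0,0,15,0.4,-0.357,-0.113,0.004,0,0,15,0.4]

```text
t: 1.7
eef_pos: [0.4511, -0.0316, 0.2607]
tool_rot: [0.0, 0.624, 0.781, 0.0]
contact_force: [0.3, 0.6, 0.2]
gripper_width: 0.4
grasp_force: 0.0
```

```bash
python3 -c "
from h import *
plan([.45,-.03,.26],12.6)
c=shot('wrist','w1'); print(c['pose'],c['camera_matrix'],c['k1'])
for p in ([.475,.079,.058],[.4975,-.036,.074]): print(proj(c,p))"
```

```text
at [ 0.4511 -0.0316  0.2607] yaw 12.78 shift [ 0.0018 -0.0007  0.0007] turn [ 0.06 -0.01  0.18]
[[ 9.75256023e-01  2.09482117e-01  7.06606774e-02  4.34618538e-01]
 [ 2.21078449e-01 -9.23970944e-01 -3.12092957e-01  4.84950467e-02]
 [-8.94805445e-05  3.19992089e-01 -9.47420210e-01  4.03370029e-01]
 [ 0.00000000e+00  0.00000000e+00  0.00000000e+00  1.00000000e+00]] [[284.99995111   0.         322.47075526]
 [  0.         284.99995111 202.36038256]
 [  0.           0.           1.        ]] -0.05005365777525062
(np.float64(363.1280377560268), np.float64(87.63726488371552))
(np.float64(357.9129290802311), np.float64(190.6066980702431))
```

View pics/w1.png

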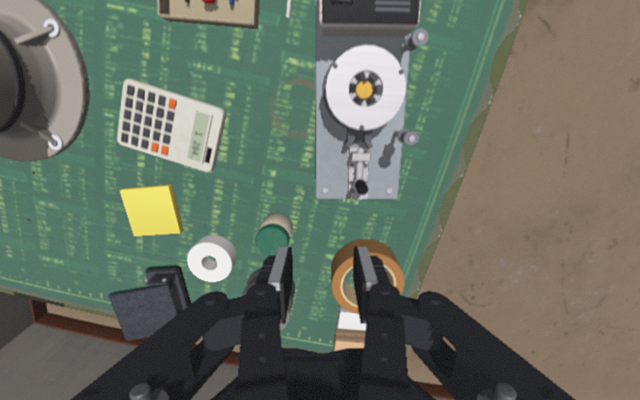

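```bash
python3 -c "
from h import *
c=load('w1'); im=c['img'].astype(int)
d=(im.max(2)<40)
n,l,s,ce=cv2.connectedComponentsWithStats(d[170:205,340:385].astype(np.uint8)); print(s[1:],ce[1:]+[340,170])
print('knob',onz(c,361,186.5,.074)); print('T',onz(c,364.5,88,.058))
A=onz(c,399,198,.018);B=onz(c,315.5,198.5,.018);v=A-B;print(np.linalg.norm(v),np.degrees(np.arctan2(v[1],v[0])))
m=((im.min(2)>185)).astype(np.uint8); s2=np.zeros_like(m); s2[40:132,320:412]=m[40:132,320:412]
k=max(cv2.findContours(s2,0,2)[0],key=cv2.contourArea); e=cv2.fitEllipse(cv2.convexHull(k)); T=onz(c,*e[0],.058); print(e,T)
k=onz(c,361,186.5,.074); print('rel',R.from_euler('z',-12.7,degrees=True).apply(k-T))
plan([k[0],k[1],.12],12.7); plan([k[0],k[1],.047],12.7)
"
```

```text
[[16 11 11 12 66]] [[360.07575758 185.62121212]]
knob [ 0.4997846  -0.03022496  0.074     ]
T [0.47662157 0.07897795 0.058     ]
0.11896183142673104 13.144647612713968
((365.5527648925781, 86.88798522949219), (79.09879302978516, 84.19608306884766), 16.428333282470703) [0.47747626 0.08040045 0.058     ]
rel [-0.00255803 -0.11282331  0.016     ]
at [ 0.4515 -0.034   0.2607] yaw 12.61 shift [-0.0067  0.0478  0.1408] turn [ 0.07  0.06 -0.09]
at [ 0.4515 -0.034   0.2607] yaw 12.61 shift [-0.0066  0.0477  0.2138] turn [ 0.07  0.06 -0.09]
```

Request:
arm_command:
  commands: [-0.006,0.0465,0.1,0,0,0,0.4,-0.006,0.0465,0.14,0,0,0,0.4,-0.006,0.0465,0.14,0,0,0,0.4,-0.006,0.0465,0.18,0,0,0,0.4,-0.006,0.0465,0.214,0,0,0,0.4,-0.006,0.0465,0.214,0,0,0,0.4,-0.006,0.0465,0.214,0,0,0,0.4]

```text
t: 2.45
eef_pos: [0.4979, -0.0224, 0.0468]
tool_rot: [-0.0, 0.622, 0.783, -0.0]
contact_force: [0.7, 0.0, 0.3]
gripper_width: 0.4
grasp_force: 0.0
```

```bash
python3 -c "
from h import *
plan([.4985,-.032,.047],12.7); c=shot('wrist','w2')"
```

```text
at [ 0.4979 -0.0224  0.0468] yaw 13.05 shift [-0.0094 -0.0015 -0.0002] turn [-0.04 -0.03  0.35]
```

View pics/w2.png

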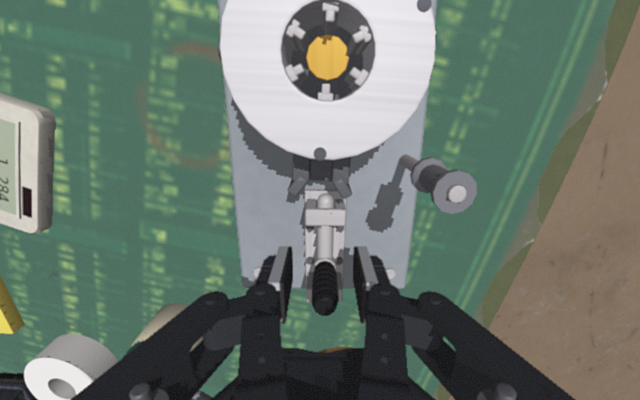

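```bash
python3 -c "
from h import *
o=get_obs();print(o['t'],o['joint_vel'].round(3));plan([.4985,-.032,.047],12.7); c=load('w2'); print(proj(c,[.4985,-.032,.074]),proj(c,[.4985,-.032,.047]),onz(c,324,298,.074),proj(c,o['eef_pos']))"
```

```text
2.5 [-0.008 -0.025  0.011 -0.01  -0.004 -0.004  0.002]
at [ 0.4989 -0.0224  0.0478] yaw 13.06 shift [-0.0093 -0.0026  0.0008] turn [ 0.12 -0.02  0.36]
(np.float64(315.7876258277654), np.float64(303.36510259885773)) (np.float64(316.88738495324657), np.float64(272.98051792803767)) [ 0.50169448 -0.02800388  0.074     ] (np.float64(321.33347940954064), np.float64(259.5909127559414))
```

Request:
arm_command:
  commands: [-0.007,0.001,0.001,0,0,-0.3,0.4,-0.007,0.001,0.001,0,0,-0.3,0,-0.007,0.001,0.001,0,0,-0.3,0,-0.007,0.001,0.001,0,0,-0.3,0,-0.007,0.001,0.001,0,0,-0.3,0,-0.007,0.001,0.001,0,0,-0.3,0]
  force: 40

```text
t: 3.1
eef_pos: [0.5008, -0.0295, 0.047]
tool_rot: [0.0, 0.62, 0.784, 0.001]
contact_force: [-3.2, -1.3, 11.0]
gripper_width: 0.141
grasp_force: 38.9
```

Request:
arm_command:
  commands: [0.005,0,-0.001,0,0,0,0,0.01,0,-0.001,0,0,0,0,0.015,0,-0.001,0,0,0,0,0.018,0,-0.001,0,0,0,0,0.018,0,-0.001,0,0,0,0,0.018,0,-0.001,0,0,0,0]

```text
t: 3.7
eef_pos: [0.4965, -0.0104, 0.0471]
tool_rot: [-0.0, 0.62, 0.785, 0.001]
contact_force: [-2.8, -1.0, 7.5]
gripper_width: 0.143
grasp_force: 40.5
```

Request:
arm_command:
  commands: [0.002,0,0,0,0,0,0,0.004,0,0,0,0,0,0,0.005,0,0,0,0,0,0,0.005,0,0,0,0,0,0]

```text
t: 4.1
eef_pos: [0.4958, -0.0076, 0.0472]
tool_rot: [0.001, 0.62, 0.784, 0.0]
contact_force: [-1.4, -5.3, 5.5]
gripper_width: 0.139
grasp_force: 40.2
```

Request:
arm_command:
  commands: [0.002,0,0,0,0,0,0,0.004,0,0,0,0,0,0,0.004,0,0,0,0,0,0]

```text
t: 4.4
eef_pos: [0.4958, -0.0074, 0.0473]
tool_rot: [0.003, 0.621, 0.783, -0.0]
contact_force: [2.4, -16.1, 1.3]
gripper_width: 0.141
grasp_force: 39.9
```

Request:
arm_command:
  commands: [-0.004,0,0,0,0,0,0,-0.004,0,0,0,0,0,0.4,-0.004,0,0,0,0,0,0.4,-0.004,0,-0.002,0,0,0,0.4,-0.004,0,-0.05,0,0,0,0.4,-0.004,0,-0.1,0,0,0,0.6,-0.004,0,-0.15,0,0,0,0.8,-0.004,0,-0.2,0,0,0,0.8]

```text
t: 5.2
eef_pos: [0.4947, -0.0063, 0.2485]
tool_rot: [-0.0, 0.62, 0.785, 0.0]
contact_force: [1.4, 1.4, -1.3]
gripper_width: 0.798
grasp_force: 0.0
```

```bash
python3 -c "
from h import *
plan([.45,-.22,.26],90)
c=shot('wrist','w3')
"
```

```text
at [ 0.4947 -0.0063  0.2485] yaw 13.4 shift [-0.1975 -0.093  -0.0117] turn [ 3.00e-02 -3.00e-02 -7.66e+01]
```

View pics/w3.png

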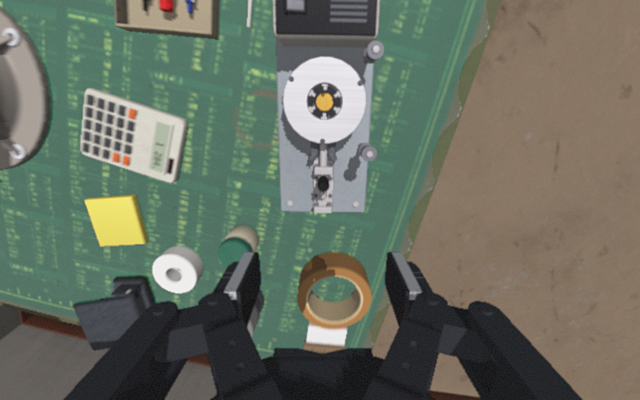

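```bash
python3 -c "
from h import *
plan([.43,-.30,.28],12.7)
for f,bx in (('w3',(275,50,375,150)),('w2',(215,0,440,165))):
    c=load(f); im=c['img'].astype(int); m=(im.min(2)>170).astype(np.uint8); s=np.zeros_like(m); x0,y0,x1,y1=bx; s[y0:y1,x0:x1]=m[y0:y1,x0:x1]
    k=max(cv2.findContours(s,0,2)[0],key=cv2.contourArea); h=cv2.convexHull(k)[:,0]
    if f=='w2': h=h[(h[:,1]>3)&(h[:,1]<158)]
    P=np.array([onz(c,u,v,.058)[:2] for u,v in h]); A=np.c_[2*P,np.ones(len(P))]; x=np.linalg.lstsq(A,(P**2).sum(1),rcond=None)[0]; print(f,x[:2],'r',np.sqrt(x[2]+x[:2]@x[:2]))
"
```

```text
at [ 0.4992 -0.007   0.256 ] yaw 13.3 shift [-0.2692 -0.1344 -0.0259] turn [ 0.68 -0.06  0.6 ]
w3 [0.4777771  0.07989471] r 0.0458102542450089
w2 [0.47813182 0.07983149] r 0.045310863784943665
```

Request:
arm_command:
  commands: [-0.27,0,-0.03,0,0,0,0.8,-0.27,0,-0.03,0,0,0,0.8,-0.27,0,-0.03,0,0,0,0.8,-0.27,0,-0.03,0,0,0,0.8,-0.27,0,-0.03,0,0,0,0.8,-0.27,0,-0.03,0,0,0,0.8,-0.27,0,-0.03,0,0,0,0.8]

```text
t: 5.95
eef_pos: [0.5572, -0.2732, 0.2767]
tool_rot: [0.001, 0.622, 0.783, -0.0]
contact_force: [-0.2, -0.2, -0.0]
gripper_width: 0.802
grasp_force: 0.0
```

```bash
python3 -c "
from h import *
plan([.43,-.30,.28],12.7)
c=shot('wrist','w4')
print(c['pose'][:3,3],proj(c,[.41,-.249,.105]))
"
```

```text
at [ 0.5572 -0.2732  0.2767] yaw 13.09 shift [ 0.0027 -0.13   -0.0033] turn [0.02 0.11 0.39]
[ 0.54037512 -0.19291284  0.4192458 ] (np.float64(194.2425913433213), np.float64(131.19359946376574))
```

View pics/w4.png

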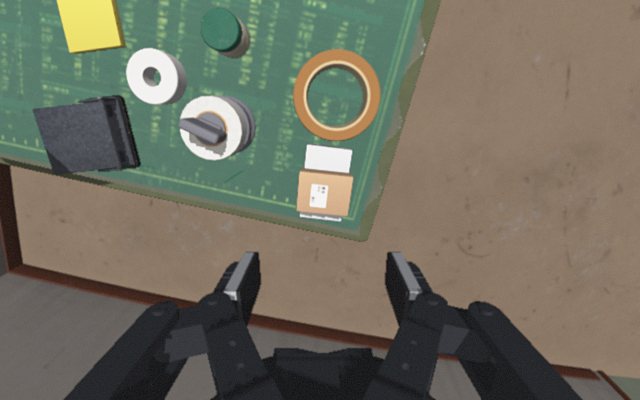

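```bash
python3 -c "
from h import *
c=load('w4'); a=onz(c,180,124,.105);b=onz(c,222,135,.105); print(a,b,np.degrees(np.arctan2(*(b-a)[1::-1])),np.linalg.norm(b-a))
plan([.47,-.255,.25],86)
"
```

```text
[ 0.39388877 -0.24472036  0.105     ] [ 0.44038737 -0.24641804  0.105     ] -2.0909570796883914 0.046529580535625434
at [ 0.5574 -0.2705  0.2762] yaw 13.23 shift [ 0.0351 -0.0815  0.0262] turn [ 2.000e-02 -1.000e-02 -7.277e+01]
```

Request:
arm_command:
  commands: [0.035,-0.082,0.026,0,0,-73,0.7,0.035,-0.082,0.026,0,0,-73,0.7,0.035,-0.082,0.026,0,0,-73,0.7,0.035,-0.082,0.026,0,0,-73,0.7,0.035,-0.082,0.026,0,0,-73,0.7,0.035,-0.082,0.026,0,0,-73,0.7,0.035,-0.082,0.026,0,0,-73,0.7,0.035,-0.082,0.026,0,0,-73,0.7]

```text
t: 6.8
eef_pos: [0.47, -0.2517, 0.2502]
tool_rot: [0.0, 0.064, 0.998, 0.001]
contact_force: [-0.8, 0.5, 0.3]
gripper_width: 0.7
grasp_force: 0.0
```

Request:
arm_command:
  commands: [0,0,0,0,0,-4.3,0.7,0,0,0,0,0,-4.3,0.7]

```text
t: 7.0
eef_pos: [0.47, -0.252, 0.2502]
tool_rot: [0.0, 0.029, 1.0, 0.001]
contact_force: [-0.3, 0.5, 0.0]
gripper_width: 0.699
grasp_force: 0.0
```

```bash
python3 -c "
from h import *
c=shot('wrist','w5')
print(c['pose'][:3,3],proj(c,[.417,-.246,.105]),get_obs()['q'].round(2)); plan([.417,-.246,.14],86)
"
```

```text
[ 0.38947794 -0.24780741  0.39290383] (np.float64(325.302088136368), np.float64(135.6168873777442)) [-0.09  0.24  0.56  1.9  -0.15  1.04  2.04]
at [ 0.4699 -0.2524  0.2503] yaw 86.47 shift [0.0533 0.0029 0.1102] turn [0.1  0.02 0.47]
```

View pics/w5.png

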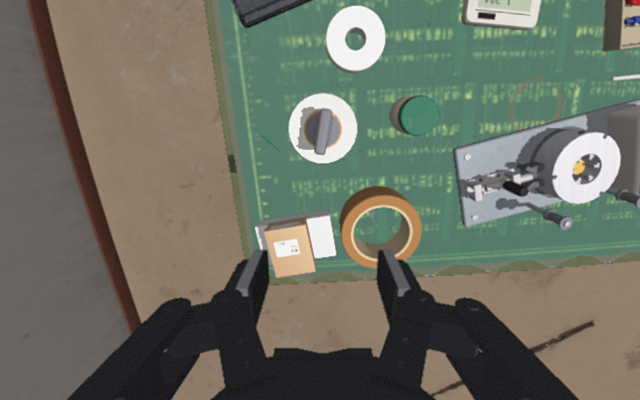

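```bash
python3 -c "
from h import *
c=load('w5'); im=c['img'].astype(int)
print(im[125:140:3,310:334:2].mean(2).astype(int))
a=onz(c,326.5,110,.105);b=onz(c,319.5,153,.105); print(a,b,(a+b)/2,np.degrees(np.arctan2(*(b-a)[1::-1])),np.linalg.norm(b-a))
m=(im.min(2)>170).astype(np.uint8); s=np.zeros_like(m); s[90:168,285:362]=m[90:168,285:362]
k=max(cv2.findContours(s,0,2)[0],key=cv2.contourArea); h=cv2.convexHull(k)[:,0]
P=np.array([onz(c,u,v,.068)[:2] for u,v in h]); A=np.c_[2*P,np.ones(len(P))]; x=np.linalg.lstsq(A,(P**2).sum(1),rcond=None)[0]; print(x[:2],'r',np.sqrt(x[2]+x[:2]@x[:2]))
cr=im[100:160,300:345].astype(np.uint8); sat=cr.max(2).astype(int)-cr.min(2); g=cr.mean(2)
mm=((g>85)&(g<135)&(sat<25)).astype(np.uint8)
n,l,st,ce=cv2.connectedComponentsWithStats(mm); i=1+np.argmax(st[1:,4]); 
pts=np.argwhere(l==i)[:,::-1]+[300,100]; print(st[i],cv2.minAreaRect(pts.astype(np.float32)))
"
```

```text
[[ 84  80  78  78  84 129 143 146 152 144 127 140]
 [ 82  84  79  76  95 138 145 151 151 136 133 143]
 [ 79  80  75  78 106 142 145 149 151 132 133 144]
 [ 78  81  76  75 117 144 144 150 149 126 130 149]
 [ 83  78  78  81 127 140 149 153 145 127 138 145]]
[ 0.39275267 -0.24348126  0.105     ] [ 0.43385696 -0.25280604  0.105     ] [ 0.41330481 -0.24814365  0.105     ] -12.78159384238325 0.04214871552390736
[ 0.41311821 -0.24848688] r 0.03783251428971618
[  8   9  22  46 139] ((316.2782897949219, 130.42254638671875), (19.554738998413086, 45.12100601196289), 7.943471908569336)
```

```bash
python3 -c "
from h import *
c=load('w5'); g=cv2.GaussianBlur(c['img'],(3,3),0).astype(float)
gg=g.mean(2); L=[];Rr=[]
for v in range(114,150):
    d=np.diff(gg[v,308:334]); i=np.argmax(d[:20]); 
    w=np.clip(d[max(i-2,0):i+3],0,None); L.append((308.5+ (w*np.arange(max(i-2,0),max(i-2,0)+len(w))).sum()/w.sum(),v))
for p in L[::5]: print(p)
L=np.array(L); med=np.polyfit(L[:,1],L[:,0],1); r=L[:,0]-np.polyval(med,L[:,1]); k=abs(r)<1.5; med=np.polyfit(L[k,1],L[k,0],1); print(k.sum(),med)
a=onz(c,np.polyval(med,112),112,.105);b=onz(c,np.polyval(med,151),151,.105); print(a,b,np.degrees(np.arctan2(*(b-a)[1::-1])))
x=cv2.resize(c['img'][95:165,285:365],(800,700)[:2],interpolation=0)[:600]; cv2.imwrite('pics/c3.png',x[:,:,::-1])
"
```

```text
(np.float64(320.84285714285716), 114)
(np.float64(320.21204188481676), 119)
(np.float64(319.3848167539267), 124)
(np.float64(318.5621761658031), 129)
(np.float64(317.66923076923075), 134)
(np.float64(316.84391534391534), 139)
(np.float64(316.47837837837835), 144)
(np.float64(325.82472324723244), 149)
21 [-1.53700819e-01  3.38340840e+02]
[ 0.39430397 -0.24877372  0.105     ] [ 0.43158569 -0.25706995  0.105     ] -12.545506741532332
```

View pics/c3.png

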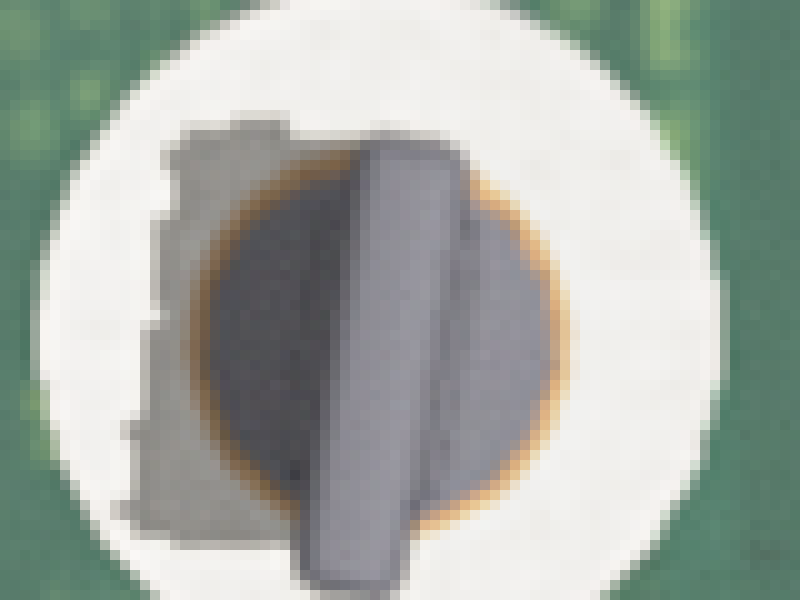

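```bash
python3 -c "
from h import *
c=load('w5');print(onz(c,323.5,131.2,.105)); plan([.4133,-.2483,.077],77.5)
"
```

```text
[ 0.41261786 -0.24753438  0.105     ]
at [ 0.4699 -0.2524  0.2503] yaw 86.47 shift [0.0568 0.0003 0.1732] turn [0.11 0.01 8.97]
```

Request:
arm_command:
  commands: [0.057,0.0005,0.05,0,0,9,0.6,0.057,0.0005,0.1,0,0,9,0.6,0.057,0.0005,0.12,0,0,9,0.6,0.057,0.0005,0.15,0,0,9,0.6,0.057,0.0005,0.173,0,0,9,0.6,0.057,0.0005,0.173,0,0,9,0.6,0.057,0.0005,0.173,0,0,9,0.6]

```text
t: 7.75
eef_pos: [0.4132, -0.2497, 0.0777]
tool_rot: [-0.0, 0.11, 0.994, 0.0]
contact_force: [0.1, -0.1, 0.3]
gripper_width: 0.596
grasp_force: 0.0
```

Request:
arm_command:
  commands: [0,0,0,0,0,0,0,0,0,0,0,0,0,0,0,0,0,0,0,0,0,0,0,0,0,0,0,0,0,0,0,0,0,0,0]
  force: 80

```text
t: 8.25
eef_pos: [0.4139, -0.2501, 0.0784]
tool_rot: [0.001, 0.109, 0.994, 0.001]
contact_force: [0.4, 3.0, 6.9]
gripper_width: 0.122
grasp_force: 78.7
```

Request:
arm_command:
  commands: [0,0,-0.01,0,0,0,0,0,0,-0.02,0,0,0,0,0,0,-0.04,0,0,0,0,0,0,-0.06,0,0,0,0,0,0,-0.08,0,0,0,0,0,0,-0.08,0,0,0,0,0,0,-0.08,0,0,0,0]

```text
t: 8.95
eef_pos: [0.413, -0.2499, 0.1575]
tool_rot: [0.001, 0.109, 0.994, 0.001]
contact_force: [-0.4, -0.6, -3.1]
gripper_width: 0.123
grasp_force: 78.5
```

```bash
python3 -c "
from h import *
shot('wrist','w6'); plan([.478,.080,.19],103); plan([.44,-.08,.20],90);o=get_obs();print(o['gripper_width'],o['contact_force'],o['torque'],o['q'])
"
```

```text
at [ 0.4125 -0.2497  0.1569] yaw 77.44 shift [ 0.0078  0.3361 -0.0327] turn [  0.07  -0.   -25.56]
at [ 0.4125 -0.2497  0.1569] yaw 77.44 shift [ 0.0101  0.1717 -0.0429] turn [ 7.000e-02 -1.000e-02 -1.256e+01]
0.12305446754369283 [-0.13548398  0.84585927 -2.97492095] [-0.00622113  0.00386824  0.01530563] [-0.07272875  0.28539712  0.58010119  2.10881466 -0.21732661  0.80465532
  1.99212105]
```

View pics/w6.png

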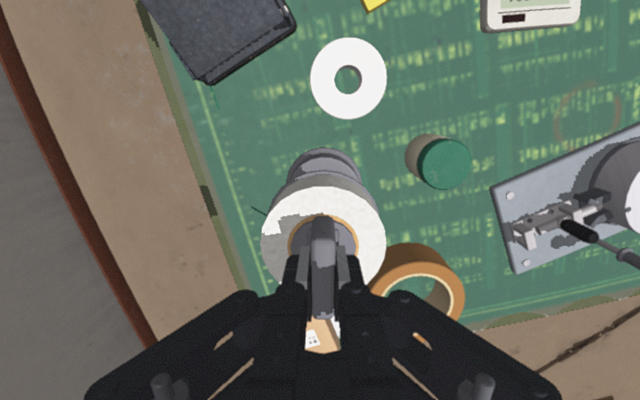

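```bash
cat >> h.py <<'E'
def circfit(P,it=6):
    P=np.array(P)[:,:2]
    for _ in range(it):
        A=np.c_[2*P,np.ones(len(P))]; x=np.linalg.lstsq(A,(P**2).sum(1),rcond=None)[0]; r=np.sqrt(x[2]+x[:2]@x[:2])
        e=abs(np.linalg.norm(P-x[:2],axis=1)-r); P=P[e<=max(.0006,np.percentile(e,90))]
    return x[:2],r,len(P),e.max()
E
python3 -c "
from h import *
c=load('w6'); im=c['img'].astype(int); o=get_obs()
print(im[150:240:4,300].tolist()[::2])
m=(im.min(2)>205).astype(np.uint8); s=np.zeros_like(m); s[150:300,240:400]=m[150:300,240:400]
h=np.vstack([k[:,0] for k in cv2.findContours(s,0,2)[0] if cv2.contourArea(k)>150]); h=cv2.convexHull(h)[:,0]; print(h.T.tolist())
for lim in (270,260): 
  r=circfit([onz(c,u,v,.1475) for u,v in h if v<lim]); print(r)
  w,x,y,z=o['tool_rot']; print(R.from_quat([x,y,z,w]).inv().apply(np.r_[r[0],.157]-o['eef_pos']))
"
```

```text
[[92, 131, 112], [82, 78, 84], [103, 102, 109], [73, 70, 77], [117, 115, 112], [207, 203, 197], [239, 238, 234], [241, 240, 237], [241, 239, 234], [129, 107, 82], [81, 80, 85], [77, 77, 80]]
[[333, 349, 353, 363, 375, 377, 383, 384, 385, 385, 383, 381, 377, 370, 366, 365, 265, 262, 262, 269, 280, 281, 291, 295, 304, 312], [187, 191, 193, 199, 211, 214, 227, 230, 237, 248, 258, 263, 271, 279, 283, 283, 234, 232, 227, 213, 201, 200, 194, 192, 189, 187]]
(array([ 0.41181973, -0.24929911]), np.float64(0.037329216117238405), 20, np.float64(0.0003323723894557845))
[ 0.00078103  0.00025471 -0.00010736]
(array([ 0.41180427, -0.24929507]), np.float64(0.03731735667392903), 19, np.float64(0.00032400113235599853))
[ 0.000797    0.00025529 -0.00010736]
```

Request:
arm_command:
  commands: [0.01,0.05,-0.04,0,0,-8,0,0.01,0.1,-0.043,0,0,-13,0,0.01,0.15,-0.043,0,0,-13,0,0.01,0.172,-0.043,0,0,-13,0,0.008,0.22,-0.043,0,0,-20,0,0.008,0.28,-0.043,0,0,-25.5,0,0.008,0.336,-0.043,0,0,-25.5,0,0.008,0.336,-0.043,0,0,-25.5,0]

```text
t: 9.8
eef_pos: [0.4782, 0.0854, 0.1995]
tool_rot: [-0.0, -0.116, 0.993, 0.001]
contact_force: [-1.3, -0.2, -2.4]
gripper_width: 0.127
grasp_force: 79.8
```

Request:
arm_command:
  commands: [0,0,0,0,0,0,0,0,0,0,0,0,0,0,0,0,0,0,0,0,0]

```text
t: 10.1
eef_pos: [0.4777, 0.0775, 0.2]
tool_rot: [-0.001, -0.111, 0.994, -0.0]
contact_force: [-0.2, -0.5, -2.7]
gripper_width: 0.123
grasp_force: 79.8
```

```bash
python3 -c "
from h import *
plan([.478,.080,.1],103); shot('wrist','w7'); print(get_obs()['contact_force'])
shot('scene','s7')
b=cv2.imread('pics/s7.png')
cv2.imwrite('pics/s7c.png',cv2.resize(b[120:240,220:380],(800,600),interpolation=cv2.INTER_CUBIC))
"
```

```text
at [0.4777 0.0775 0.2   ] yaw 102.77 shift [-0.001   0.0023  0.1   ] turn [-0.01 -0.06 -0.23]
[ 0.92334319 -0.21953879 -3.07229546]
```

View pics/s7c.png

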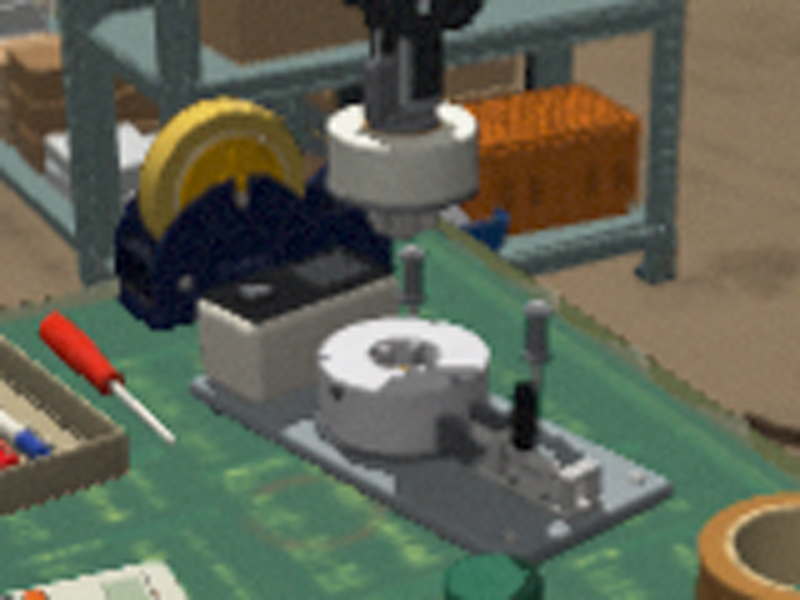

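```bash
python3 -c "
from h import *
c=load('s7'); im=c['img'].astype(int); o=get_obs(); H=o['eef_pos']
print('hub rim cols', [220+x/5 for x in (327,478)],'T cols',[220+x/5 for x in (318,490)])
def ext(p,r):
    a=np.linspace(0,6.283,361); u=np.array([proj(c,[p[0]+r*np.cos(t),p[1]+r*np.sin(t),p[2]]) for t in a]); return u.min(0),u.max(0)
print(ext([H[0]-.0008,H[1]-.0002,H[2]-.0104],.038)); print(ext([.478,.080,.058],.046))
g=im.min(2)
def cols(v0,v1,x0,x1,th):
    for v in range(v0,v1,2):
        r=g[v,x0:x1].astype(float); k=np.where(r>th)[0]; print(v,x0+k[0],x0+k[-1],end='; ')
    print()
cols(146,158,275,325,150); cols(190,206,278,325,140)
"
```

```text
hub rim cols [285.4, 315.6] T cols [283.6, 318.0]
(array([285.94878288, 138.65463319]), array([315.80797846, 148.97681465]))
(array([284.0019751 , 182.53368567]), array([318.31627469, 197.58728769]))
146 286 314; 148 289 295; Traceback (most recent call last):
  File "<string>", line 13, in <module>
    cols(146,158,275,325,150); cols(190,206,278,325,140)
    ~~~~^^^^^^^^^^^^^^^^^^^^^
  File "<string>", line 11, in cols
    r=g[v,x0:x1].astype(float); k=np.where(r>th)[0]; print(v,x0+k[0],x0+k[-1],end='; ')
                                                                ~^^^
IndexError: index 0 is out of bounds for axis 0 with size 0
```

Request:
arm_command:
  commands: [-0.0017,0.0024,0.02,0,0,0,0,-0.0017,0.0024,0.04,0,0,0,0,-0.0017,0.0024,0.06,0,0,0,0,-0.0017,0.0024,0.066,0,0,0,0,-0.0017,0.0024,0.066,0,0,0,0,-0.0017,0.0024,0.066,0,0,0,0]

```text
t: 10.8
eef_pos: [0.4801, 0.082, 0.1354]
tool_rot: [0.001, -0.112, 0.994, 0.0]
contact_force: [-0.3, 0.2, -2.9]
gripper_width: 0.128
grasp_force: 79.5
```

```bash
python3 -c "
from h import *
plan([.4788,.0802,.1024],103); o=get_obs(); print(o['contact_force'],o['torque'])
"
```

```text
at [0.4801 0.082  0.1354] yaw 102.88 shift [ 0.0017 -0.0015  0.033 ] turn [ 0.03  0.1  -0.12]
[-0.26754954  0.18427462 -2.91636403] [ 0.01616741 -0.09630766  0.02931661]
```

Request:
arm_command:
  commands: [0.001,-0.001,0.002,0,0,0,0,0.001,-0.001,0.003,0,0,0,0,0.001,-0.001,0.003,0,0,0,0]

```text
t: 11.1
eef_pos: [0.4788, 0.0811, 0.132]
tool_rot: [0.001, -0.113, 0.994, 0.0]
contact_force: [-0.7, 0.1, -3.1]
gripper_width: 0.126
grasp_force: 79.6
```

Request:
arm_command:
  commands: [0,0,0,0,0,0,0]

```text
t: 11.2
eef_pos: [0.4789, 0.0811, 0.1319]
tool_rot: [0.001, -0.113, 0.994, 0.0]
contact_force: [0.4, 0.7, -3.4]
gripper_width: 0.123
grasp_force: 79.6
```

Request:
arm_command:
  commands: [0,0,0,0,0,0,0]

```text
t: 11.3
eef_pos: [0.4788, 0.0811, 0.1318]
tool_rot: [0.0, -0.113, 0.994, 0.0]
contact_force: [0.9, -0.0, -2.8]
gripper_width: 0.119
grasp_force: 79.6
```

Request:
arm_command:
  commands: [0,-0.0007,0.003,0,0,0,0,0,-0.0007,0.006,0,0,0,0,0,-0.0007,0.008,0,0,0,0,0,-0.0007,0.009,0,0,0,0,0,-0.0007,0.009,0,0,0,0]

```text
t: 11.8
eef_pos: [0.4787, 0.0804, 0.1224]
tool_rot: [0.0, -0.113, 0.994, 0.0]
contact_force: [1.3, 0.1, -3.0]
gripper_width: 0.122
grasp_force: 79.6
```

Request:
arm_command:
  commands: [0,0,0.001,0,0,0,0,0,0,0.002,0,0,0,0,0,0,0.003,0,0,0,0,0,0,0.004,0,0,0,0,0,0,0.004,0,0,0,0]

```text
t: 12.3
eef_pos: [0.4788, 0.0804, 0.1185]
tool_rot: [0.0, -0.113, 0.994, 0.0]
contact_force: [0.4, -0.4, -2.4]
gripper_width: 0.127
grasp_force: 79.7
```

Request:
arm_command:
  commands: [0,0,0.002,0,0,0,0,0,0,0.004,0,0,0,0,0,0,0.006,0,0,0,0,0,0,0.008,0,0,0,0,0,0,0.008,0,0,0,0]

```text
t: 12.8
eef_pos: [0.4792, 0.0805, 0.1107]
tool_rot: [0.001, -0.113, 0.994, 0.0]
contact_force: [-0.6, 0.3, 4.5]
gripper_width: 0.126
grasp_force: 80.7
```

Request:
arm_command:
  commands: [0,0,0.002,0,0,0,0,0,0,0.004,0,0,0,0,0,0,0.006,0,0,0,0,0,0,0.008,0,0,0,0,0,0,0.009,0,0,0,0,0,0,0.009,0,0,0,0]

```text
t: 13.4
eef_pos: [0.4792, 0.0806, 0.1024]
tool_rot: [0.001, -0.113, 0.994, 0.001]
contact_force: [-4.3, -0.5, 14.1]
gripper_width: 0.124
grasp_force: 82.3
```

Force now exceeds the spring's; a little more to confirm the hard stop.

Request:
arm_command:
  commands: [0,0,0.001,0,0,0,0,0,0,0.002,0,0,0,0,0,0,0.003,0,0,0,0,0,0,0.003,0,0,0,0,0,0,0.003,0,0,0,0]

```text
t: 13.9
eef_pos: [0.4793, 0.0807, 0.1021]
tool_rot: [0.001, -0.112, 0.994, 0.001]
contact_force: [-15.8, -1.4, 50.7]
gripper_width: 0.123
grasp_force: 88.0
```

Request:
arm_command:
  commands: [0,0,0,0,0,0,0,0,0,0,0,0,0,0,0,0,0,0,0,0,0]

```text
t: 14.2
eef_pos: [0.4793, 0.0807, 0.1021]
tool_rot: [0.001, -0.112, 0.994, 0.001]
contact_force: [-15.2, -2.3, 50.5]
gripper_width: 0.127
grasp_force: 88.0
```

```bash
python3 -c "
from h import *
o=get_obs();print(o['eef_pos'],o['contact_force'],o['torque'],o['joint_vel'].round(3)); c=shot('scene','s8'); im=c['img'].astype(int)
w,x,y,z=o['tool_rot']; print(np.degrees(np.arccos(-R.from_quat([x,y,z,w]).as_matrix()[2,2])))
print('roll top predicted centre/flange', proj(c,[.478,.08,.092]))
d=(im.max(2)<45).astype(np.uint8); n,l,s,ce=cv2.connectedComponentsWithStats(d[185:225,310:345]); print(s[1:],ce[1:]+[310,185])
d7=load('s7')['img'].astype(int); n,l,s,ce=cv2.connectedComponentsWithStats((d7.max(2)<45).astype(np.uint8)[185:225,310:345]); print(s[1:],ce[1:]+[310,185])
g=im.min(2); 
for v in range(168,208,3): k=np.where(g[v,270:335]>150)[0]; print(v,(270+k[[0,-1]]) if len(k) else None)
"
```

```text
[0.47932059 0.08067768 0.10214963] [-15.2056637   -2.34579319  50.49851218] [-0.74567365  3.3549132   0.01862235] [ 0.001 -0.     0.001 -0.    -0.    -0.001 -0.   ]
0.17549029111773198
roll top predicted centre/flange (np.float64(301.0593502323906), np.float64(178.2682303625029))
[[12 12  5 13 54]
 [ 4 18  1  1  1]] [[324.33333333 203.        ]
 [314.         203.        ]]
[[11 12  6 13 55]
 [ 4 18  1  1  1]
 [ 1 22  2  1  2]
 [ 1 25  1  1  1]
 [ 4 25  1  1  1]] [[324.27272727 202.96363636]
 [314.         203.        ]
 [311.5        207.        ]
 [311.         210.        ]
 [314.         210.        ]]
168 None
171 None
174 [309 309]
177 [287 314]
180 [286 328]
183 [290 295]
186 None
189 [284 316]
192 [284 286]
195 [286 289]
198 None
201 [320 320]
204 None
207 [279 334]
```

Request:
arm_command:
  commands: [0,0,-0.001,0,0,0,0,0,0,-0.002,0,0,0,0,0,0,-0.002,0,0,0,0,0,0,-0.002,0,0,0,0]

```text
t: 14.65
eef_pos: [0.4793, 0.0807, 0.1023]
tool_rot: [0.001, -0.113, 0.994, 0.001]
contact_force: [-7.7, -1.1, 26.2]
gripper_width: 0.123
grasp_force: 84.1
```

Still home, with the knob unmoved and a steady 26 N on the stop. I'm handing in.

```bash
python3 -c "
from station import hand_in
print(hand_in())"
```

```text
the job is handed in; nothing more can be done
None
```

I handed the job in at about 15 s: the bolt is pushed to its stop, and the hub is meshed, pushed home (about 26 N on the stop) and still gripped; the hand-in returned no verdict, and I viewed 12 pictures, over your limit of 10.

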